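# Stack the keyed praline tower

### The arm

A 6-joint arm with a two-finger parallel gripper is mounted at the origin on a cart in front of the work surface, level with it; the furniture and walls round the work are solid. World frame = base frame: x ahead of the robot, y to its left, z up, the work surface at z = 0. Lengths are in m, angles in rad, forces in N, time in s.
With the tool pointing down it reaches from about 0.275 to 0.75 m from the base axis. Payload 10.2 kg.
Tool frame: the origin (TCP) lies midway between the tips of the shut fingers; the grasp point (between the pads) lies 19 mm behind it (env.hold_point_z is the distance from the TCP to the grasp point, in m); z points along the fingers, y is the line along which they close (so a half turn about z gives the same grasp; the last joint's range is limited). The gripper opens to 85 mm and grips with 20 to 120 N. Pads are 22 mm wide; open, the fingers measure 114 mm over their backs; the gripper's body (76 mm by 85 mm) begins 54 mm behind the grasp point. The pads swing forward as they close: fully open they stand 13 mm farther back than shut.
Start: joints at [0.997, 0.313, 1.498, -0, 1.331, -0.223], TCP at [0.18, 0.493, 0.231] pointing down, gripper open.
Joint ranges: [-2.94, 2.94], [-0.97, 2.17], [0.19, 2.56], [-1.23, 4.37], [0.02, 3.11], [-2.88, 2.88]. Speed limits (rad/s): [2.39, 2.39, 3.01, 3.14, 3.14, 3.14].

### API

Orientations are given as a unit quaternion [x, y, z, w].
In Python, from bench import env, kinematics, monitor, eyes, job gives the robot as it stands. The module is installed in compiled form; this text tells all that it offers. Calls block until the motion is done:
- env.reach(position, orientation): joint-space move of the TCP to a pose.
- env.movel(position, velocity=0.15, frame=None, guard=None): straight line of the TCP; frame=None keeps the orientation; velocity is the mean speed in m/s. With guard (N) it stops when the force on the tool has changed by that much, and returns True; else False.
- env.set_joints(angles): joint-space move.
- env.release() and env.close_gripper(effort=None): open the fingers fully, or close them until they stop; effort is the grip in N (None keeps the last).
- env.hold(seconds).
- kinematics.ik(position, orientation): joint angles nearest the present ones, or None.
- monitor.sense(): the state.
- eyes.grab_frame(name): name is "scene" or "top" or "wrist"; returns a dict with "frame" (384x512x3 uint8, red, green, blue), "mtx" (3x3 intrinsics, pixels), "view" (4x4, takes a point from world to camera coordinates). Camera axes: x right, y down, z forward; pixel columns grow to the right and rows downward; lengths in m; the calibration is good to about 2 mm. A picture is of the moment at which its call begins. There is no depth.
A pose or a line that the arm cannot do raises env.MotionError and nothing moves.
- job.hand_in(): hands the job in, once; it reports no verdict.
The state is a dict: "clock": time; "joints": joint angles; "qvel": joint speeds; "joint_efforts": joint torques, N m; "position": TCP position; "ee_rot": TCP orientation; "contact_force": force on the tool from outside, world axes, zero at the start; "ft_torque": the same for the moment, N m; "finger_gap": opening from 0.0 (shut) to 1.0 (fully open).
Only numpy, scipy, OpenCV 4.12 (cv2) and the standard library are available. Lean on these libraries where they do the work, as an engineer would, in place of code of your own. Each camera call takes 0.05 s, during which the arm holds its last target. There are 200 camera calls.

### The job

Put the wooden praline tower together on the counter: stack the tray on the base tier, then the cover on the tray. Each upper piece has a notch at its lower edge that must be turned to fit over the key on the rim of the piece below, so that it drops fully home. Leave the finished tower standing level on the counter.

Things in the scene. Friction and masses are not known exactly. Their poses are not given: they have to be found in the camera images.
- base_tier: Lowest piece: open octagonal wooden box of pralines, 110 mm across the flats, walls 9 mm, rim at z = 40 mm, 0.8 kg, loose, no grip. Origin: centre of the underside, z up; its key is on the -x side. Inside the rim a collar leans inward and rises 10 mm above the rim; over its flats it is 88 mm wide at the rim and 83 mm at the top.
- tray: Middle piece: open octagonal wooden tray, 110 mm across the flats, about 0.3 kg, loose. Origin: centre of the lower edge, z up; notch and key on the -x side. Rim at z = 50 mm, collar as on the base tier (to 60 mm). Below its floor a skirt 14 mm deep, 92 mm wide inside, goes over the collar below. Seated: origin 40 mm above the base tier's origin, equal yaw.
- cover: Top piece: closed octagonal wooden cover, 110 mm across the flats, about 0.25 kg, loose. Origin: centre of the lower edge, z up; notch on the -x side. Flat top at z = 52 mm; hollow below up to 46 mm, 92 mm wide, so it goes over the tray's collar and grip. Seated: origin 50 mm above the tray's origin, equal yaw.
- tray_grip (a point): Middle of the tray's grip, on its axis 80 mm above its origin: upright wooden plate, 10 mm thick along the tray's x, 44 mm long along its y, top at z = 92 mm; the part above z = 60 mm stands clear of the collar.
- cover_grip (a point): Middle of the cover's grip, on its axis 76 mm above its origin: upright wooden plate, 10 mm thick along the cover's x, 44 mm long along its y, from the flat top (52 mm) to z = 88 mm.
- base_tier_key (a point): Top of the base tier's key, 47.5 mm from its centre toward its -x: brass block on the rim at the middle of that side, 11 mm wide along y, 13 mm radially, standing 9 mm above the rim.
- tray_key (a point): Top of the tray's key, 47.5 mm from its centre toward its -x: brass block on the rim just like the base tier's, directly above the tray's own notch.
- tray_notch (a point): Middle of the tray's notch at its lower edge, 47.5 mm from its centre toward its -x: slot 18 mm wide through the skirt, 14 mm high, with a groove above it; belongs over the base tier's key.
- cover_notch (a point): Middle of the cover's notch at its lower edge, 47.5 mm from its centre toward its -x: slot 18 mm wide through the wall, 14 mm high; a groove 18 mm wide and 5 mm deep runs from it up to the top edge and shows from above. It belongs over the tray's key.

How it is judged:
On the way, in this order (a step that is already met when the one before it is completed fails the run):
1. the tray sits fully home on the base tier, notch over key (horizontal distance between tray and base_tier below 0.005 m and horizontal distance between tray_notch and base_tier_key below 0.008 m and z of tray in the frame of base_tier between 0.036 and 0.0425 m and angle between tray's own z axis and vertical below 0.05 rad), for 0.2 s.
2. the cover sits fully home on the tray, notch over key (horizontal distance between cover and tray below 0.005 m and horizontal distance between cover_notch and tray_key below 0.008 m and z of cover in the frame of tray between 0.046 and 0.0525 m and angle between cover's own z axis and vertical below 0.05 rad), for 0.2 s.
At the end, for the whole second after the job is handed in: The base tier stands level on the counter; the tray sits on it and the cover on the tray, each fully home (within 2.5 mm of its seated height), centred within 5 mm, its notch within 8 mm of the key below, level within 0.05 rad, and all three at rest (all of step 1 and all of step 2 and angle between base_tier's own z axis and vertical below 0.05 rad and height (world z) of base_tier between -0.005 and 0.005 m and linear speed of each of base_tier, tray, cover below 0.02 m/s); the robot touches nothing.
It also fails if it takes over 64 s, if anything falls off the work surface, if the arm or the gripper's body presses on something with over 40 N, if the wrist force passes 120 N, or if a joint passes its speed limit or range.

## Working session

There is one attempt and no reset: what is moved stays moved. The work goes in short steps, each a Python script; the robot and the scene stay as the last script left them, time stands still between calls to the robot, and variables do not carry over. Pictures are saved under pics/ and viewed, on a budget of 10 in all, crops included, one or two more only if the job needs it, and the job is handed in when it is done.

```bash
mkdir -p pics; python3 - <<'E'
from bench import env, kinematics, monitor, eyes, job
import cv2, numpy as np
for n in ("scene","top","wrist"):
    f=eyes.grab_frame(n); np.savez(f"{n}0.npz",**f); cv2.imwrite(f"pics/{n}0.png",f["frame"][:,:,::-1])
    R=f["view"][:3,:3]; print(n,(-R.T@f["view"][:3,3]).round(3),R.round(2).tolist(),f["mtx"][0,0])
s=monitor.sense(); print(s["clock"],s["position"],s["ee_rot"],env.hold_point_z,s["finger_gap"])
a,b=[cv2.imread(f"pics/{n}0.png") for n in("top","scene")]
E
```

```text
scene [-0.103  0.774  1.203] [[-0.77, -0.63, 0.01], [-0.49, 0.58, -0.65], [0.4, -0.51, -0.76]] 439.60379695564404
top [0.193 0.034 1.384] [[0.03, -1.0, -0.0], [-0.97, -0.03, -0.22], [0.22, 0.01, -0.97]] 457.7359042390803
wrist [0.108 0.52  0.372] [[0.34, 0.94, -0.0], [0.89, -0.33, 0.3], [0.28, -0.1, -0.95]] 327.6957540692572
0.15 [0.18031969 0.49285576 0.23087015] [ 1.74511595e-01  9.84654993e-01 -4.62590079e-04 -1.81468118e-04] 0.0187 0.999113447577272
```

View pics/top0.png

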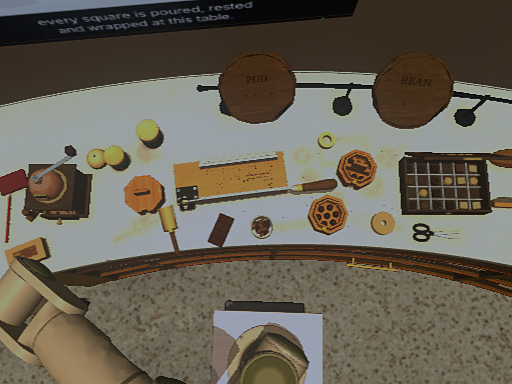

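View pics/scene0.png

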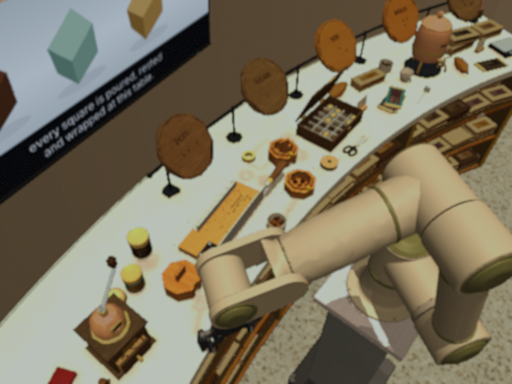

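The top view shows the cover at about (144,194), the tray at about (356,169) and the base at about (327,215). I'll zoom in on all three.

```bash
python3 - <<'E'
import cv2, numpy as np
a=cv2.imread("pics/top0.png")
c=[cv2.resize(a[y-25:y+25,x-25:x+25],(400,400),interpolation=cv2.INTER_CUBIC) for x,y in((144,194),(356,169),(327,215))]
s=cv2.imread("pics/scene0.png")
d=cv2.resize(s[130:205,255:330],(400,400),interpolation=cv2.INTER_CUBIC)
cv2.imwrite("pics/z.png",cv2.resize(np.vstack([np.hstack(c[:2]),np.hstack([c[2],d])]),(600,600)))
E
```

```text
(no output)
```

View pics/z.png

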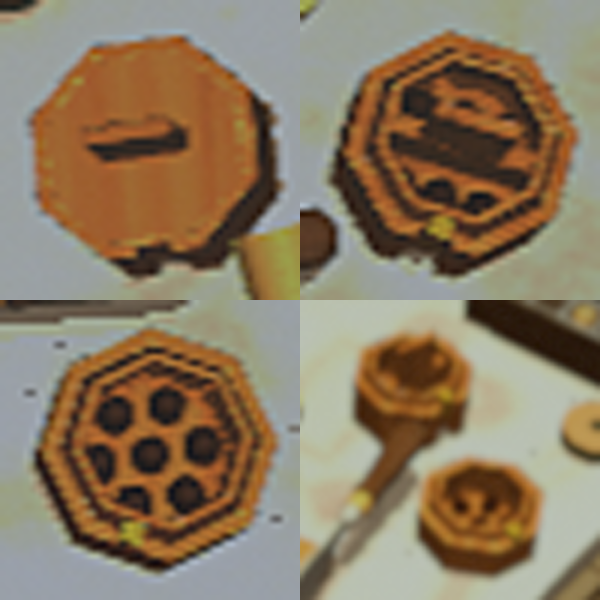

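```bash
cat > h.py <<'E'
from bench import env, kinematics, monitor, eyes, job
import cv2, numpy as np
from scipy.spatial.transform import Rotation as Ro
def ray(f,px,z):
    R=f["view"][:3,:3]; o=-R.T@f["view"][:3,3]
    d=R.T@np.linalg.solve(f["mtx"],[px[0],px[1],1.0])
    return o+d*(z-o[2])/d[2]
def proj(f,p):
    c=f["view"]@np.append(p,1.0); u=f["mtx"]@c[:3]; return u[:2]/u[2]
def down(a): return (Ro.from_euler("z",a)*Ro.from_euler("x",np.pi)).as_quat()
def snap(n,name):
    f=eyes.grab_frame(n); np.savez(f"{name}.npz",**f); cv2.imwrite(f"pics/{name}.png",f["frame"][:,:,::-1]); return f
E
python3 - <<'E'
from h import *
f=np.load("top0.npz")
for n,px,z in (("cover c",(143.5,194),.052),("cover notch",(144.3,210.3),.052),("tray c",(357,168),.05),("tray key",(354.7,181.8),.059),("base c",(327.5,214.5),.04),("base key",(324.2,228.8),.049)):
    print(n,ray(f,px,z).round(3))
for a in (-1.57,0,1.57,3.14):
    print(a,kinematics.ik([.43,-.19,.27],down(a)))
E
```

```text
cover c [0.48  0.382 0.052]
cover notch [0.43  0.375 0.052]
tray c [ 0.58  -0.256  0.05 ]
tray key [ 0.535 -0.247  0.059]
base c [ 0.437 -0.168  0.04 ]
base key [ 0.392 -0.157  0.049]
-1.57 [-6.66050944e-01  1.63098998e-01  1.58650283e+00 -4.44089210e-16
  1.39199083e+00  2.47474538e+00]
0 [-6.66050944e-01  1.63098998e-01  1.58650283e+00 -4.44089210e-16
  1.39199083e+00  9.04745383e-01]
1.57 [-0.66605094  0.163099    1.58650283  0.          1.39199083 -0.66525462]
3.14 [-0.66605094  0.163099    1.58650283  0.          1.39199083 -2.23525462]
```

```bash
python3 - <<'E'
from h import *
env.reach([.50,-.21,.27],down(1.4)); f=snap("wrist","w1")
print(monitor.sense()["clock"], [proj(f,p).round(0) for p in ([.58,-.256,.05],[.437,-.168,.04])])
im=cv2.imread("pics/w1.png"); cv2.imwrite("pics/w1z.png",cv2.resize(im,(800,600),interpolation=cv2.INTER_CUBIC))
E
```

```text
2.925 [array([328., 185.]), array([191., 130.])]
```

View pics/w1z.png

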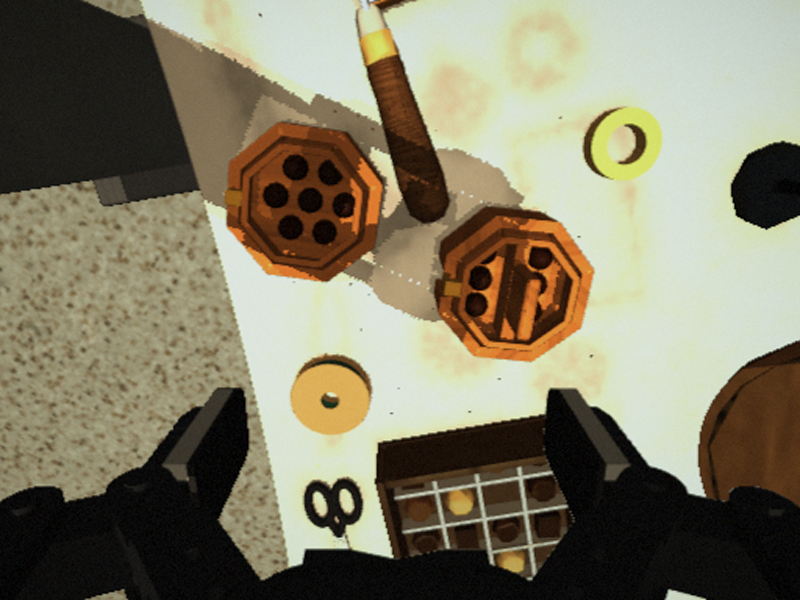

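The base is at about (306,200) in the 800-px image with its key at (234,198). The tray is at about (518,283) with its key at (450,289). I'll zoom in to read the rim corners.

```bash
python3 - <<'E'
import cv2, numpy as np
a=cv2.imread("pics/w1.png")
c=[cv2.resize(a[y-55:y+55,x-33-22:x+55],(400,400),interpolation=cv2.INTER_CUBIC) for x,y in((196,129),(330,182))]
cv2.imwrite("pics/w1c.png",np.hstack(c))
E
```

```text
(no output)
```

View pics/w1c.png

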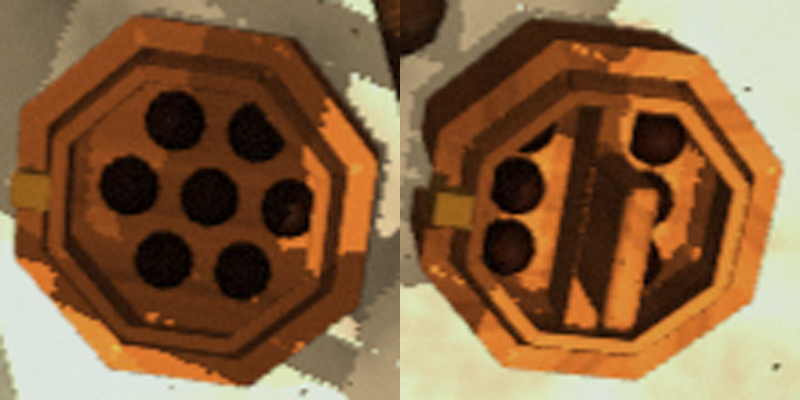

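```bash
cat > fit.py <<'E'
from h import *
def octfit(f,pts,zr,key,zk):
    P=np.array([ray(f,p,zr)[:2] for p in pts]); 
    # corners sequence listed in order; fit similarity (LSQ) to regular octagon using complex numbers
    w=P[:,0]+1j*P[:,1]
    best=None
    for s in (1,-1):
        u=np.exp(1j*s*np.pi/4*np.arange(8)); A=np.c_[np.ones(8),u]
        x=np.linalg.lstsq(A,w,rcond=None)[0]; r=abs(A@x-w)
        if best is None or r.max()<best[1].max(): best=(x,r)
    (c,k),r=best
    K=ray(f,key,zk); kd=complex(*K[:2])-c
    yk=np.angle(-kd); yo=np.angle(k)+np.pi/8
    yo=yo+np.round((yk-yo)/(np.pi/4))*np.pi/4
    print("c",[c.real.round(4),c.imag.round(4)],"R",abs(k).round(4),"(59.5) resid",(r*1e3).round(1),"keydist",abs(kd).round(4),"yaw key",yk.round(3),"oct",yo.round(3))
    return c,yo
E
python3 - <<'E'
from fit import *
f=np.load("w1.npz"); s=110/400
b=np.array([(25,105),(137,17),(298,40),(378,155),(362,303),(248,385),(112,368),(15,250)])*s+[141,74]
t=np.array([(165,40),(300,58),(382,168),(358,298),(238,380),(105,362),(20,255),(38,135)])*s+[275,127]
octfit(f,b,.04,np.array([30,190])*s+[141,74],.049)
c,y=octfit(f,t,.05,np.array([54,209])*s+[275,127],.059)
e=np.array([-np.sin(y),np.cos(y)])*.022
for q in (e,-e): print("grip top end in crop",(proj(f,[c.real+q[0],c.imag+q[1],.092])-[275,127])/s)
E
```

```text
c [np.float64(0.4414), np.float64(-0.1705)] R 0.0588 (59.5) resid [0.3 1.4 2.4 2.1 0.5 0.6 1.1 1. ] keydist 0.0488 yaw key -0.303 oct -0.322
c [np.float64(0.5826), np.float64(-0.2578)] R 0.0583 (59.5) resid [1.4 1.6 0.5 2.1 1.  0.6 3.2 2.3] keydist 0.0479 yaw key -0.276 oct -0.283
grip top end in crop [248.76218686 185.64834938]
grip top end in crop [219.04950565 331.28001162]
```

```bash
python3 - <<'E'
from h import *
T=[.5826,-.2578]; yt=-.280; B=[.4414,-.1705]; yb=-.315; h=np.pi/2; z=.0635
def st(m): s=monitor.sense(); print(m,round(s["clock"],2),s["position"].round(4),s["contact_force"].round(1),round(s["finger_gap"],3))
env.reach(T+[z+.06],down(yt+h)); env.movel(T+[z],.08)
st("at"); env.close_gripper(60); st("closed")
env.movel(T+[z+.09],.12); st("lift")
env.reach(B+[z+.09],down(yb+h)); snap("scene","s2")
env.movel(B+[z+.062],.12); st("above")
f=snap("wrist","w2")
im=cv2.imread("pics/w2.png"); cv2.imwrite("pics/w2z.png",cv2.resize(im,(800,600)))
E
```

```text
at 4.56 [ 0.5829 -0.258   0.064 ] [ 0.5 -0.6  0.1] 1.0
closed 5.23 [ 0.5825 -0.2577  0.0635] [-1.3  0.5  0.6] 0.102
lift 6.13 [ 0.5822 -0.2576  0.1524] [ 0.2  1.1 -4.3] 0.104
above 7.27 [ 0.4417 -0.1707  0.1253] [-0.2  0.2 -3. ] 0.106
```

View pics/w2z.png

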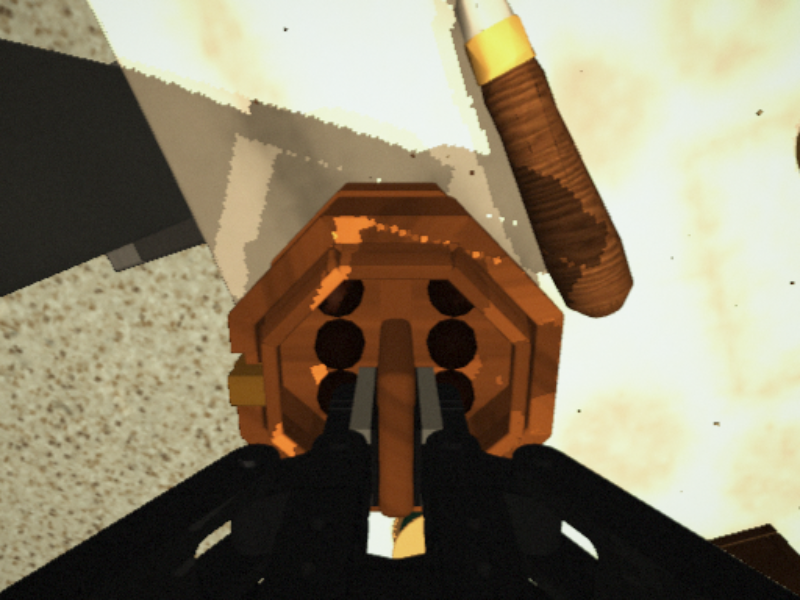

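The tray is held square and level: grip at about (395,420), key at (245,385). The base sits below it, showing at the far edge (390,190). Now I'll lower it with a guard.

```bash
python3 - <<'E'
from h import *
B=[.4414,-.1705]; z=.0635
def st(m): s=monitor.sense(); print(m,round(s["clock"],2),s["position"].round(4),s["contact_force"].round(1),round(s["finger_gap"],3))
g=env.movel(B+[z+.039],.04,guard=12); print(g); st("down")
E
```

```text
True
down 7.87 [ 0.4409 -0.1702  0.1034] [-2.3  1.4  5.7] 0.104
```

```bash
python3 - <<'E'
from h import *
B=[.4414,-.1705]
env.release(); env.movel(B+[.20],.15)
env.reach([.46,-.20,.27],down(1.26)); f=snap("wrist","w3"); p=proj(f,[*B,.09]); print(p)
# cover: carry clear, look
env.reach([.48,.34,.27],down(1.4)); f=snap("wrist","w4"); q=proj(f,[.48,.382,.052]); print(q, monitor.sense()["clock"])
o=[]
for n,c in(("w3",p),("w4",q)):
    a=cv2.imread(f"pics/{n}.png"); x0,y0=[int(np.clip(round(v)-55,0,m-110)) for v,m in zip(c,(512,384))]; print(n,x0,y0)
    o.append(cv2.resize(a[y0:y0+110,x0:x0+110],(400,400),interpolation=cv2.INTER_CUBIC))
cv2.imwrite("pics/w34.png",np.hstack(o))
E
```

```text
[225.46338389 143.99463494]
[245.2813153  119.63092763] 11.85
w3 170 89
w4 190 65
```

View pics/w34.png

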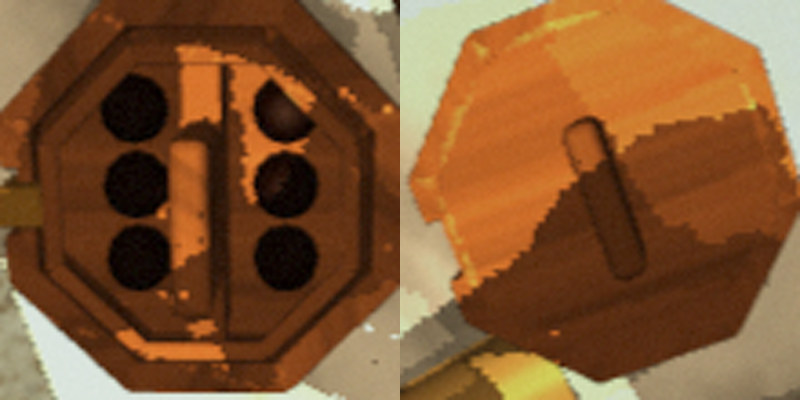

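The left crop shows the tray on the base and the right one shows the cover with its notch at about (440,235), but both are cut off at the edges. I'll make wider crops.

```bash
python3 - <<'E'
import cv2,numpy as np
o=[]
for n,x0,y0 in(("w3",150,70),("w4",175,50)):
    a=cv2.imread(f"pics/{n}.png"); o.append(cv2.resize(a[y0:y0+150,x0:x0+140],None,fx=400/140,fy=400/140,interpolation=cv2.INTER_CUBIC))
cv2.imwrite("pics/w34b.png",np.hstack(o))
E
```

```text
(no output)
```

View pics/w34b.png

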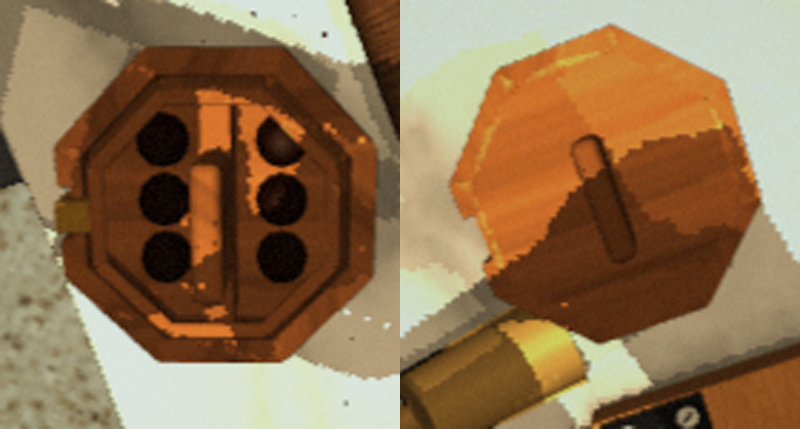

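```bash
python3 - <<'E'
from fit import *
s=.35
f=np.load("w3.npz"); o=[150,70]
t=np.array([(150,46),(282,46),(376,140),(374,265),(283,362),(160,362),(65,265),(55,150)])*s+o
octfit(f,t,.09,np.array([73,214])*s+o,.099)
f=np.load("w4.npz"); o=[175,50]
t=np.array([(98,70),(212,25),(325,75),(360,195),(307,307),(200,342),(92,292),(52,185)])*s+o
c,y=octfit(f,t,.052,np.array([82,238])*s+o,.052)
e=np.array([-np.sin(y),np.cos(y)])*.022
for q in (e,-e): print("grip top end",(proj(f,[c.real+q[0],c.imag+q[1],.088])-o)/s)
print(kinematics.ik([c.real,c.imag,.06],down(y+np.pi/2)))
E
```

```text
c [np.float64(0.4425), np.float64(-0.17)] R 0.0584 (59.5) resid [1.7 0.5 0.8 2.5 1.8 1.6 2.9 2.1] keydist 0.0479 yaw key -0.31 oct -0.308
c [np.float64(0.4824), np.float64(0.3848)] R 0.0586 (59.5) resid [0.9 0.6 1.6 1.  1.4 0.2 1.4 1. ] keydist 0.0506 yaw key 0.187 oct 0.174
grip top end [180.85840592 137.13859208]
grip top end [225.78582403 261.09330051]
[ 4.83712519e-01  6.82965576e-01  1.39286562e+00 -4.44089210e-16
  1.06576145e+00  3.09431283e-01]
```

```bash
python3 - <<'E'
from h import *
C=[.4824,.3848]; yc=.18; B=[.442,-.170]; yb=-.31; h=np.pi/2; z=.058
def st(m): s=monitor.sense(); print(m,round(s["clock"],2),s["position"].round(4),s["contact_force"].round(1),round(s["finger_gap"],3))
env.reach(C+[z+.06],down(yc+h)); env.movel(C+[z],.08)
st("at"); env.close_gripper(60); st("closed")
env.movel(C+[z+.18],.12); st("lift")
env.reach(B+[z+.18],down(yb+h)); env.hold(.2)
env.movel(B+[z+.115],.1); st("above"); snap("scene","s5")
f=snap("wrist","w5"); a=cv2.imread("pics/w5.png"); b=cv2.imread("pics/s5.png")
cv2.imwrite("pics/w5z.png",cv2.resize(np.hstack([a,cv2.resize(b[120:240,220:380],(512,384))]),(800,300),interpolation=cv2.INTER_AREA))
E
```

```text
at 13.43 [0.4827 0.385  0.0585] [0.6 0.2 0. ] 0.999
closed 14.1 [0.4823 0.3848 0.058 ] [-0.9 -1.2  1.6] 0.109
lift 15.75 [0.4822 0.3847 0.2373] [-0.4 -0.2 -1.5] 0.106
above 18.76 [ 0.4423 -0.1702  0.1735] [ 0.7 -0.4 -1.9] 0.105
```

View pics/w5z.png

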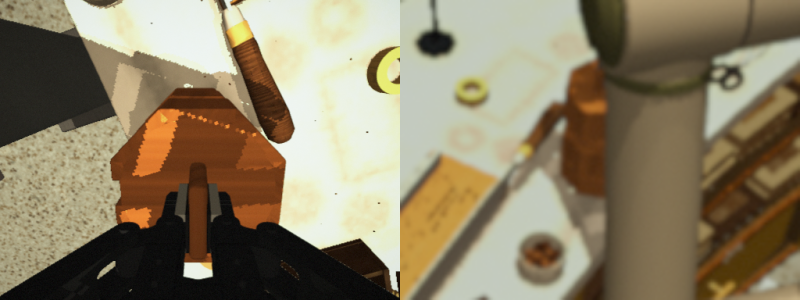

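The cover is held square over the tower, with its notch at the left edge (115,190), the same side as the key. I'll lower it with the guard.

```bash
python3 - <<'E'
from h import *
B=[.442,-.170]; z=.058
def st(m): s=monitor.sense(); print(m,round(s["clock"],2),s["position"].round(4),s["contact_force"].round(1),round(s["finger_gap"],3))
g=env.movel(B+[z+.089],.03,guard=12); print(g); st("down")
E
```

```text
True
down 19.66 [ 0.4418 -0.1698  0.148 ] [-1.5  0.   3.2] 0.104
```

The TCP stopped at z = 0.148, which is exactly the seated height. I'll release, back off and check.

```bash
python3 - <<'E'
from h import *
B=[.442,-.170]
env.release(); env.movel(B+[.27],.15)
env.reach([.46,-.20,.34],down(1.26)); f=snap("wrist","w6"); q=proj(f,[*B,.142]); print(q,monitor.sense()["clock"])
env.reach([.40,.3,.34],down(1.4)); snap("scene","s6")
a=cv2.imread("pics/w6.png"); b=cv2.imread("pics/s6.png")
x0,y0=int(q[0])-70,max(int(q[1])-70,0); print(x0,y0)
cv2.imwrite("pics/w6z.png",np.hstack([cv2.resize(a[y0:y0+140,x0:x0+140],(400,400),interpolation=cv2.INTER_CUBIC),cv2.resize(b[120:210,250:340],(400,400),interpolation=cv2.INTER_CUBIC)]))
E
```

```text
[227.22895468 140.36693961] 21.8083
157 70
```

View pics/w6z.png

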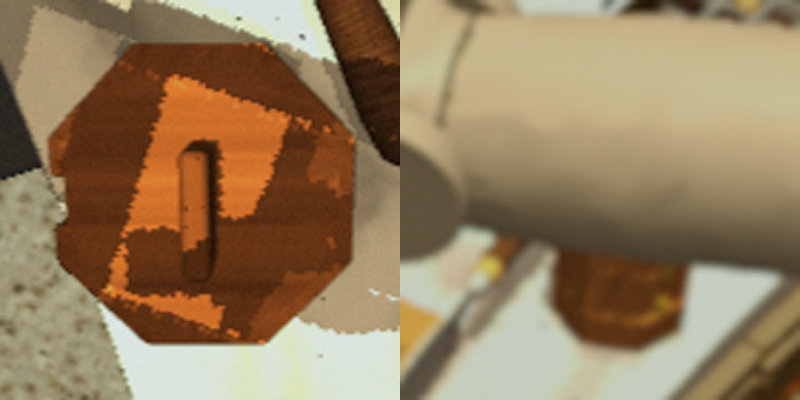

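The wrist view shows the cover square on top, but the arm hides the tower in the scene view. I'll move the arm clear for one last look, and fit the cover's pose as well.

```bash
python3 - <<'E'
from fit import *
f=np.load("w6.npz"); o=[157,70]; s=.35
t=np.array([(128,43),(268,43),(354,133),(352,258),(266,344),(148,344),(58,258),(48,140)])*s+o
octfit(f,t,.142,np.array([65,200])*s+o,.142)
env.reach([.15,.45,.30],down(2.8)); snap("scene","s7"); print(monitor.sense()["clock"])
b=cv2.imread("pics/s7.png"); cv2.imwrite("pics/s7z.png",cv2.resize(b[100:220,230:350],(600,600),interpolation=cv2.INTER_CUBIC))
E
```

```text
c [np.float64(0.4429), np.float64(-0.1698)] R 0.0589 (59.5) resid [1.5 1.7 0.7 0.5 0.7 0.3 1.4 0.9] keydist 0.0499 yaw key -0.309 oct -0.304
24.8667
```

View pics/s7z.png

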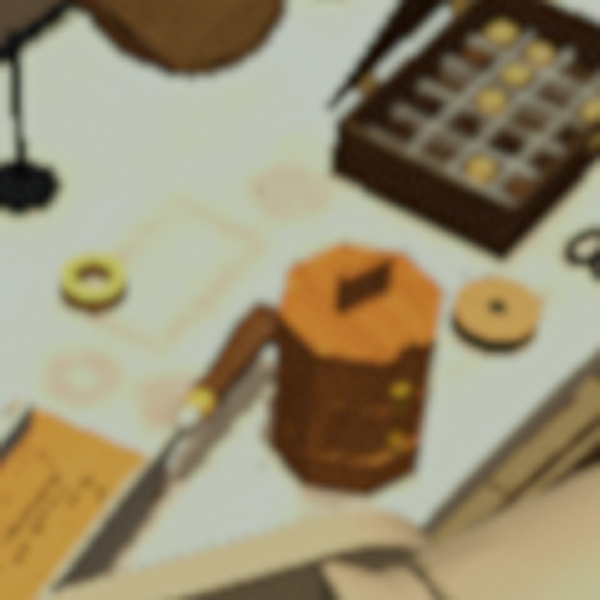

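The tower stands complete at about (355,370), with both brass keys showing in their notches at (400,388) and (395,440). I'll hand it in.

```bash
python3 -c "
from bench import job; job.hand_in()"
```

```text
the job is handed in; nothing more can be done
```

The praline tower is assembled, and I handed it in at about 25 s of the 64 s allowed. No verdict is reported back.

I set the tray on the base tier and then the cover on the tray, holding each by its grip and lowering it until a light contact force stopped the arm.

- **Seating height:** the tool stopped at z = 0.1034 m for the tray and 0.1480 m for the cover. That is within 0.1 mm of fully home for the tray and exact for the cover.
- **Centring and yaw:** the picture fits after release agree within about 1.5 mm and 0.02 rad. The centres (m) and yaws came out as follows:

| Piece | Centre | Yaw |
|---|---|---|
| Base tier | (0.441, -0.171) | -0.32 |
| Tray | (0.4425, -0.170) | -0.31 |
| Cover | (0.443, -0.170) | -0.30 |

- **Final picture:** the last scene image shows the tower standing upright with both brass keys visible in their notches and the arm well clear.
- **Limits of the checks:** I fitted the base tier's pose only once, before stacking, and judged that the tower stands level from the picture alone. The rim fits left up to 3 mm error at single corners.
- **Budget:** I viewed 11 pictures, one over the budget, because the arm hid the tower in the tenth.

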